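# Turn a paddle blank end for end through a spring clip and latch it in the sanding cradle

## Robot

A 6-joint arm with a two-finger parallel gripper is mounted at the origin on the work surface. World frame = base frame: x ahead of the robot, y to its left, z up, the work surface at z = 0. Lengths are in mm, angles in rad, forces in N, time in s.
With the tool pointing down it reaches from about 350 to 775 mm from the base axis. Payload 5.5 kg.
Tool frame: the origin (TCP) lies between the finger pads; the fingertips stand 8 mm ahead of it and the grasp point (between the pads) lies 11 mm behind it; z points along the fingers, y is the line along which they close (so a half turn about z gives the same grasp; the last joint's range is limited). The gripper opens to 85 mm and grips with 20 to 120 N. Pads are 22 mm wide; open, the fingers measure 114 mm over their backs; the gripper's body (76 mm by 85 mm) begins 54 mm behind the grasp point. The pads swing forward as they close: fully open they stand 13 mm farther back than shut.
Start: joints at [1.012, 0.313, 0.046, 1.304, 0, 1.431], TCP at [233.86, 525.338, 239.323] pointing down, gripper open.
Joint ranges: [-2.76, 2.76], [-0.86, 1.69], [-1.03, 1.26], [-2.2, 2.34], [-1.47, 1.5], [-3.14, 3.14]. Speed limits (rad/s): [2.57, 2.57, 3.14, 3.14, 3.14, 3.14].

## Interface

Orientations are given as a unit quaternion [w, x, y, z].
In Python, from rig import get_obs, get_image, camera_model, order gives the robot as it stands.
- The arm moves only by the tool play_rows, never from a script. Its arguments are lists of equal length, an entry for each row: "rot": the turn, a rotation vector about the tool's x, y, z in units of 6 degrees (1.0 is 6 degrees), a list of three; "travel": the shift along the tool's x, y, z in units of 40 mm (1.0 is 40 mm), a list of three; "jaw": the opening in per cent of the stroke, from 0 (shut) to 100 (fully open). A call has exactly 8 rows; each row is the pose to reach, as a shift and turn from the pose commanded when the call began, along the tool's axes at that moment; what a row does not reach only later rows make up. A row lasts 1/8 s, in which the tool goes at most 62.5 mm and 10.7 degrees, less where a joint would pass 70% of its speed; a pose out of reach is approached as far as the arm can. A call with a gripper value outside its range is refused whole. The fingers move at their own pace and stop on an object; the grip force is fixed at half the most. Time passes only in rows, so rows that repeat a pose let the fingers close, or fill a call up. It gives the time, the measured TCP pose, the force, the opening and the grip force at its end, in the units of the state.
- get_obs(): the state, without advancing time (a new reading comes with each control period).
- get_image(name): name is "side" or "top"; returns the picture (400x640x3 uint8, red, green, blue); there is no depth.
- camera_model(name): a dict with "K" (3x3 intrinsics, pixels), "pose" (4x4, takes a point from camera to world coordinates). Camera axes: x right, y down, z forward; pixel columns grow to the right and rows downward; lengths in mm; the calibration is good to about 2 mm. A picture is of the moment at which its call begins. camera_model takes no time and is no camera call.
- order.sign_off(): hands the job in; it is judged then, once.
The state is a dict: "time_s": time; "qpos": joint angles; "qvel": joint speeds; "joint_efforts": joint torques, N m; "tcp_pos": TCP position; "eef_rot": TCP orientation; "force": force on the tool from outside, world axes, zero at the start; "torque": the same for the moment, N m; "gripper_width": finger opening in mm; "gripper_force": force on a finger pad.
Only numpy, scipy, OpenCV 4.12 (cv2) and the standard library are available. Lean on these libraries where they do the work, as an engineer would, in place of code of your own. Each camera call takes 0.05 s, during which the arm holds its last target. There are 200 camera calls.

## Task

The blade of the hardwood paddle in the sloping rack is sanded and its handle is next. Take it out by the blade, snap its handle, close behind the blade, down into the spring clip on the post and let go of it there, then take it by the free end of the handle and lay the blade on the sprung bed of the sanding cradle, with the handle sticking out at the open end. Press it down until both catches snap over the blade and keep it there when you let go; do not disturb the other things on the bench.

Things in the scene. Friction and masses are not known exactly. Their poses are not given: they have to be found in the camera images.
- paddle: Loose dark hardwood paddle blank, 195 mm long, 16 mm thick, flat both faces, 84 to 168 g. Origin at mid-thickness on the centre line where blade and handle meet; +x runs along the handle, y across, z square to the faces. Blade: x -80 to 0 mm, 46 mm wide, sides straight from x -57 to 0, end half-round. Handle: x 0 to 115 mm, 18 mm wide. Balances near x = -8. Starts in the rack, blade uppermost.
- paddle_blade_mid (a point): On the paddle's centre line, mid-thickness, x = -35 mm: where the blade (46 mm wide) can be gripped across its width.
- paddle_waist (a point): On the paddle's centre line, mid-thickness, x = +20 mm: the part of the handle that belongs in the clip.
- paddle_handle_end (a point): On the paddle's centre line, mid-thickness, x = +115 mm: the end of the handle.
- rack: Fixed sloping wooden rack, base 200 x 90 mm. Origin on the bench under its middle; +x is the level direction in which it rises, away from the robot, at 35 degrees. Two cheeks 23 mm apart, as high as the handle is thick, hide the handle; a strip 20 mm wide runs on to 25 mm under the blade. Open on top: lift the paddle 30 mm squarely off the slope, so with the tool tilted about 35 degrees.
- clip: Fixed steel spring clip on a post; base 110 x 100 x 12 mm. Origin on the bench under it; +x is its channel's direction, z up. Flat seat 80 mm above the bench, 16 mm wide, x -28 to +22 mm (longer side, -x, suits the blade; either way round is allowed). Two sprung jaws, 24 mm long (x -12 to +12), to about 113 mm above the bench; flared tops about 48 mm apart, 13 mm between the beads.
- clip_seat (a point): 88 mm above the bench over the clip's origin, axes as the clip's: where paddle_waist is when the handle is fully down in the clip. The handle is pushed straight down between the jaws (about 3 to 10 N) until it lies on the seat under the beads; it comes out with an upward pull of about the same size.
- cradle: Fixed wooden sanding cradle, base x -105 to +55 mm, 100 wide, 18 high. Origin on the bench below the paddle's home; +x points away from the robot to the open end, where the handle must stick out (paddle +x along cradle +x). At the closed end: a stop (inner face x = -85.5 mm, top 86 mm above the bench) and two cheeks (x -75 to -38 mm, 52 mm apart, flared tops 97 mm above the bench).
- cradle_home (a point): 46.5 mm above the bench over the cradle's origin: where the paddle's origin is when the catches hold it. Axes are the cradle's.
- bed (a joint): Sprung aluminium bed of the cradle, cradle x -81 to +41 mm, 44 mm wide, top 68 mm above the bench when free. Value: how far it is down, 0 to 0.032 m. It takes about 4 N to start, 9 N at the bottom; the catches add 2 to 5 N on the way. They snap shut over the blade at about 0.030; let go, it rises to about 0.0295. Press on the paddle at its origin or up to 30 mm into the blade.
- catch_l (a joint): Sprung steel catch on the cradle's +y side, at cradle x -32 to -8 mm, top 68 mm above the bench; sloping top, flat underside at 54.5 mm; 36 mm between the two noses. 0 is shut (nose over the blade's edge); grows to about 0.15 rad as the blade pushes it outward, then springs back.
- catch_r (a joint): Sprung catch on the cradle's -y side, likewise.
- offcut: Bystander: loose timber offcut, 120 x 60 x 35 mm, origin at the centre of its underside. Leave alone.
- sander: Bystander: loose hand sanding block with a round handle, 150 x 85 x 66 mm, origin at the centre of its underside. Leave alone.
- knife: Bystander: loose folding utility knife, 150 x 26 x 16 mm, origin at the centre of its underside. Leave alone.

How it is judged (in metres and radians):
On the way, in this order (a step that is already met when the one before it is completed fails the run):
1. the paddle is held by its blade, clear of the rack (distance of paddle from where it was at the start of the episode above 0.03 m and contact force between the fingers and paddle above 1 N and x of the grasp point in the frame of paddle below 0.005 m and contact force between rack and paddle below 0.05 N), for 0.2 s.
2. the paddle lies down in the spring clip by its handle close behind the blade, let go (x of paddle_waist in the frame of clip_seat between -0.02 and 0.02 m and y of paddle_waist in the frame of clip_seat between -0.006 and 0.006 m and z of paddle_waist in the frame of clip_seat between -0.005 and 0.005 m and angle between the x axis of paddle and the x axis of clip, either way round below 0.15 rad and contact force between the fingers and paddle below 0.05 N), for 0.2 s.
3. the paddle is held by its handle, clear of the clip (distance between paddle_waist and clip_seat above 0.05 m and contact force between the fingers and paddle above 1 N and x of the grasp point in the frame of paddle above 0.03 m and contact force between clip and paddle below 0.05 N), for 0.2 s.
At the end, for the whole second after the job is handed in: Paddle level (0.1 rad) in the cradle, its origin within 15 mm along, 6 mm across, 5 mm in height of cradle_home, handle end out at the open end (90 mm or more along +x); bed held down beyond 0.026 m, both catches shut (below 0.08 rad), paddle let go and at rest (x of paddle in the frame of cradle_home between -0.015 and 0.015 m and y of paddle in the frame of cradle_home between -0.006 and 0.006 m and z of paddle in the frame of cradle_home between -0.005 and 0.005 m and x of paddle_handle_end in the frame of cradle_home above 0.09 m and angle between the z axis of paddle and the z axis of cradle, either way round below 0.1 rad and value of joint bed above 0.026 m and value of joint each of catch_l, catch_r below 0.08 rad and contact force between the fingers and paddle below 0.05 N and linear speed of paddle below 0.02 m/s and angular speed of paddle below 0.2 rad/s); the robot touches nothing.
It fails at once if the timber offcut is pushed more than 30 mm (distance of offcut from where it was at the start of the episode above 0.03 m).
It fails at once if the hand sander is pushed more than 30 mm (distance of sander from where it was at the start of the episode above 0.03 m).
It fails at once if the knife is pushed more than 30 mm (distance of knife from where it was at the start of the episode above 0.03 m).
It also fails if it takes over 64 s, if anything falls off the work surface, if the arm or the gripper's body presses on something with over 40 N, if the wrist force passes 120 N, or if a joint passes its speed limit or range.

## Working session

There is one attempt and no reset: what is moved stays moved. The work goes in short steps, Python scripts to look and compute and a tool call to move; the robot and the scene stay as the last step left them, time stands still between calls to the robot, and variables do not carry over. Pictures are saved under pics/ and viewed, at most 10 in all, crops included, and the job is handed in when it is done.

Besides the shell and the picture viewer there is one more tool, called after "Emit:" in YAML: its name, and indented under it one key for each argument. play_rows: Moves the arm, as the interface text tells. Its arguments: {"type":"object","properties":{"rot":{"type":"array"},"travel":{"type":"array"},"jaw":{"type":"array"}},"required":["rot","travel","jaw"]}

```bash
ls; mkdir -p pics; python3 - <<'E'
from rig import *
import cv2,numpy as np
for n in ("top","side"):
    im=get_image(n); cv2.imwrite(f"pics/{n}0.png",im[:,:,::-1]); m=camera_model(n); print(n,np.round(m["K"],1).tolist(),np.round(m["pose"],3).tolist())
o=get_obs(); print(o)
E
```

```text
pics
top [[395.1, 0.0, 310.3], [0.0, 395.1, 199.2], [0.0, 0.0, 1.0]] [[0.015, -0.992, 0.123, 454.754], [-1.0, -0.016, -0.007, 2.268], [0.009, -0.122, -0.992, 1081.163], [0.0, 0.0, 0.0, 1.0]]
side [[497.6, 0.0, 328.6], [0.0, 497.6, 196.7], [0.0, 0.0, 1.0]] [[0.776, -0.298, 0.556, -80.292], [-0.631, -0.372, 0.681, -783.194], [0.004, -0.879, -0.476, 669.629], [0.0, 0.0, 0.0, 1.0]]
{'time_s': 0.1, 'qpos': array([1.01240867e+00, 3.13901781e-01, 4.50805747e-02, 1.30361189e+00,
       1.01468568e-05, 1.43118144e+00]), 'qvel': array([-0.00111057, -0.00165363,  0.00455633, -0.00107211, -0.00035725,
       -0.00075673]), 'joint_efforts': array([ 3.13876626e-03, -4.81725848e+01,  2.99243742e+01,  1.27438045e-02,
       -8.42200302e-05, -2.09585113e-05]), 'tcp_pos': array([233.58943401, 524.91959257, 238.50650881]), 'eef_rot': array([-2.84622302e-04,  2.07859661e-01,  9.78158316e-01, -7.67314156e-04]), 'force': array([ 0.79918447, -1.1399295 , -0.13736479]), 'torque': array([ 0.08134635, -0.05041141, -0.03499381]), 'gripper_force': 0.0, 'gripper_width': 85.28961661577998}
```

View pics/top0.png

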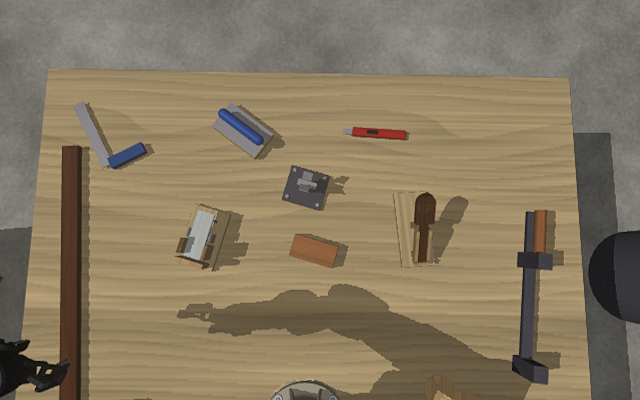

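View pics/side0.png

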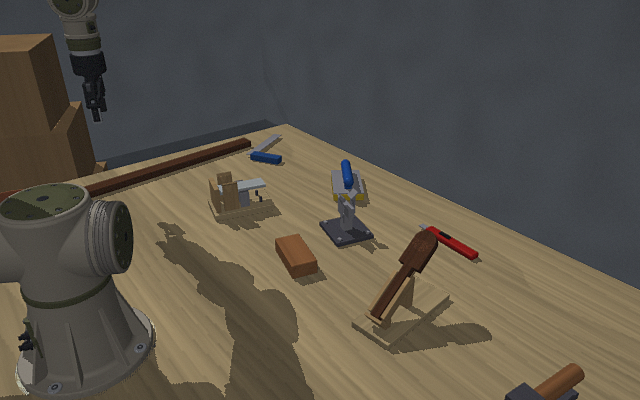

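The top view shows the paddle at (425,205)–(422,262) in the rack, the clip at (307,188), the cradle at (203,237), the offcut at (315,250), the sander at (243,130) and the knife at (375,133). In the side view the paddle is at (405,275), the clip at (347,205) and the cradle at (240,195). I'll zoom in on the three fixtures next.

```bash
cat > h.py <<'E'
import numpy as np, cv2
from scipy.spatial.transform import Rotation as R
from rig import *
CM={n:camera_model(n) for n in("top","side")}
def ray(n,p):
    m=CM[n];P=np.array(m["pose"]);d=P[:3,:3]@np.linalg.inv(m["K"])@[p[0],p[1],1.];return P[:3,3],d/np.linalg.norm(d)
def onz(n,p,z):
    o,d=ray(n,p);return o+d*(z-o[2])/d[2]
def tri(pt,ps):
    o1,d1=ray("top",pt);o2,d2=ray("side",ps)
    s=np.linalg.lstsq(np.c_[d1,-d2],o2-o1,rcond=None)[0]
    a,b=o1+d1*s[0],o2+d2*s[1];return (a+b)/2,np.linalg.norm(a-b)
def proj(n,X):
    m=CM[n];P=np.linalg.inv(m["pose"]);c=P[:3,:3]@np.asarray(X,float)+P[:3,3];q=np.array(m["K"])@c;return q[:2]/q[2]
def tcpR(o=None):
    o=o or get_obs();q=o["eef_rot"];return R.from_quat([q[1],q[2],q[3],q[0]])
E
python3 - <<'E'
from h import *
def comp(cs,out):
    rows=[]
    for n,l in cs:
        im=cv2.imread(f"pics/{n}0.png")
        rows.append(np.hstack([cv2.resize(im[v:v+h,u:u+h],(266,266),interpolation=cv2.INTER_CUBIC) for u,v,h in l]))
    cv2.imwrite(out,np.vstack(rows))
comp([("top",[(380,180,95),(265,150,80),(165,195,80)]),("side",[(345,220,115),(305,150,100),(195,155,90)])],"pics/c1.png")
for n in("top","side"):
    im=cv2.imread(f"pics/{n}0.png").astype(int);b,g,r=im[...,0],im[...,1],im[...,2]
    m=((r<125)&(r>g*1.35)&(r>45)).astype(np.uint8)
    k,l,s,c=cv2.connectedComponentsWithStats(m)
    for i in range(1,k):
        if s[i,4]>150: 
            ct=cv2.findContours((l==i).astype(np.uint8),0,1)[0][0]
            print(n,s[i],c[i].round(1),cv2.minAreaRect(ct))
E
```

```text
top [  59  146   19  254 3982] [ 68.7 271.4] ((68.96780395507812, 272.5103454589844), (17.314517974853516, 253.1780242919922), 0.6127657294273376)
top [414 193  22  69 807] [424.  220.5] ((423.2264404296875, 227.0558624267578), (19.787696838378906, 68.48997497558594), 4.39870548248291)
top [533 210  14  43 240] [538.6 232. ] ((539.4600830078125, 231.03692626953125), (12.144867897033691, 42.3917350769043), 2.2025980949401855)
side [ 85 138 165  54 992] [163.6 165.1] ((167.06668090820312, 164.21575927734375), (6.844156742095947, 170.27012634277344), 72.8240966796875)
side [ 371  229  108   90 1562] [414.1 262.8] ((413.48565673828125, 265.4437561035156), (51.73443603515625, 123.11260986328125), 58.61680603027344)
side [275 234  42  45 999] [295.7 257.4] ((295.941162109375, 255.2352752685547), (49.3915901184082, 29.84075355529785), 59.036251068115234)
side [534 363  51  37 955] [560.4 381.8] ((560.170166015625, 382.5839538574219), (21.08123207092285, 50.189083099365234), 54.86581039428711)
```

View pics/c1.png

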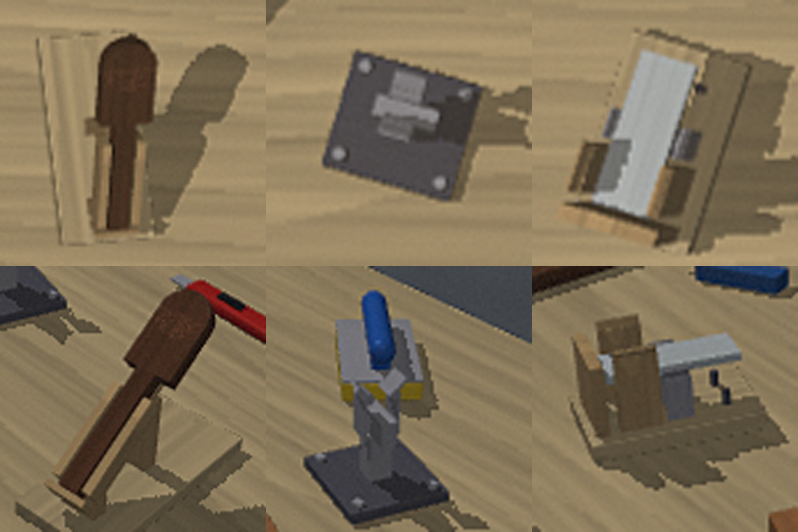

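The zoomed crops show the rack base with the paddle handle toward the robot, and the clip channel running roughly along world x. The cradle's open end faces away from the robot, and its white bed is clearly visible. Next I'll turn these into poses.

```bash
python3 - <<'E'
from h import *
im=cv2.imread("pics/top0.png");hsv=cv2.cvtColor(im,cv2.COLOR_BGR2HSV)
def big(m,box):
    u,v,w,h=box;M=np.zeros_like(m);M[v:v+h,u:u+w]=m[v:v+h,u:u+w]
    k,l,s,c=cv2.connectedComponentsWithStats(M);i=1+np.argmax(s[1:,4]);return (l==i).astype(np.uint8)
def rect(n,m,z):
    ct=cv2.findContours(m,0,1)[0];ct=max(ct,key=cv2.contourArea)[:,0]
    W=np.array([onz(n,p,z)[:2] for p in ct],np.float32)
    r=cv2.minAreaRect(W);return r,np.round(cv2.boxPoints(r),1).tolist()
g=(hsv[...,1]<60)&(hsv[...,2]<125)
m=cv2.morphologyEx(big(g.astype(np.uint8),(275,155,65,60)),3,np.ones((9,9)))
print("clipbase",rect("top",m,12))
bed=((hsv[...,1]<45)&(hsv[...,2]>150)).astype(np.uint8);mb=big(bed,(165,195,80,80));print("bed",rect("top",mb,68))
j=((hsv[...,1]<60)&(hsv[...,2]>105)).astype(np.uint8)
big_=[cv2.resize(im[v:v+h,u:u+h],(400,400),interpolation=cv2.INTER_LANCZOS4) for u,v,h in((287,168,40),(170,200,75))]
ims=cv2.imread("pics/side0.png");big2=[cv2.resize(ims[v:v+h,u:u+h],(400,400),interpolation=cv2.INTER_LANCZOS4)[:,:] for u,v,h in((320,180,60),(360,225,100))]
b=np.vstack([np.hstack(big_),np.hstack(big2)]);cv2.imwrite("pics/c2.png",cv2.resize(b,(600,600)))
# paddle
T=lambda x,y:(380+x/2.8,180+y/2.8)
S=lambda x,y:(345+x/2.313,220+(y-266)/2.313)
hs,hh=tri(T(117,231),S(72,493)),tri(T(126,121),S(152,372))
print("handle end",hs,"origin",hh,"d",np.linalg.norm(hs[0]-hh[0]))
d=hh[0]-hs[0];print("slope",np.degrees(np.arcsin(d[2]/np.linalg.norm(d))),"yaw",np.degrees(np.arctan2(d[1],d[0])))
a,b_,c=[onz("top",T(*p),8)[:2] for p in((38,38),(60,243),(152,237))]
print("rack base",a,b_,c,np.degrees(np.arctan2(*(a-b_)[::-1])),np.linalg.norm(a-b_),np.linalg.norm(b_-c),"mid",(a+c)/2)
E
```

```text
clipbase (((619.2493286132812, 8.037460327148438), (108.61631774902344, 99.20435333251953), 74.52014923095703), [[557.0, -31.100000381469727], [652.5999755859375, -57.5], [681.5, 47.099998474121094], [585.9000244140625, 73.5999984741211]])
bed (((484.7665100097656, 278.9090270996094), (43.016666412353516, 121.01255798339844), 74.3377456665039), [[420.70001220703125, 274.5], [537.2000122070312, 241.89999389648438], [548.7999877929688, 283.29998779296875], [432.29998779296875, 316.0]])
handle end (array([ 423.60315701, -300.0086036 ,   42.12815885]), np.float64(5.857893525421314)) origin (array([ 520.70028766, -289.82185617,  108.96528996]), np.float64(3.41521402133501)) d 118.31662900836177
slope 34.395386967618116 yaw 5.989160287921587
rack base [ 606.2712024 -233.9969268] [ 408.09298674 -252.91287669] [ 415.04022936 -341.52912197] 5.452317834568285 199.0789248555872 88.888149419015 mid [ 510.65571588 -287.76302439]
```

View pics/c2.png

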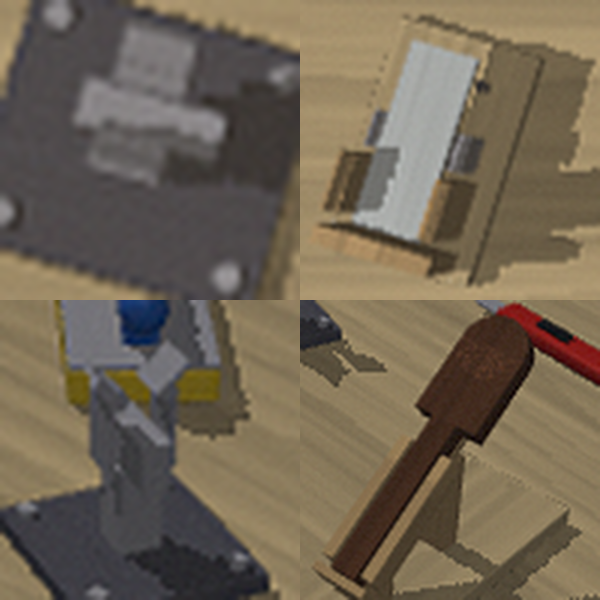

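The bed and clip base fits match their known sizes: 121×43 mm and 108.6×99 mm. Both fixtures sit at a yaw of about -15.5°, and the rack at about 5.5°. Next I'll refine the paddle and clip positions, and write a helper that gives move numbers.

```bash
cat >> h.py <<'E'
def frame(x,z):
    x=np.array(x,float);x/=np.linalg.norm(x);z=np.array(z,float);z-=x*(x@z);z/=np.linalg.norm(z);return np.c_[x,np.cross(z,x),z]
def down(yaw): # tool down, tool x at yaw deg
    a=np.radians(yaw);return frame([np.cos(a),np.sin(a),0],[0,0,-1])
def go(p,Rt,o=None):
    o=o or get_obs();r=tcpR(o);d=r.inv().apply(np.array(p)-o["tcp_pos"])/40
    w=np.degrees((r.inv()*R.from_matrix(Rt)).as_rotvec())/6
    print("t",round(o["time_s"],2),"travel",d.round(3).tolist(),"rot",w.round(3).tolist());return d,w
def rack():
    y=np.radians(5.5);s=np.radians(35);f=np.array([np.cos(y),np.sin(y),0])
    px=np.r_[-np.cos(s)*f[:2],-np.sin(s)];n=np.r_[-np.sin(s)*f[:2],np.cos(s)];return px,n
E
python3 - <<'E'
from h import *
px,n=rack()
im=cv2.imread("pics/top0.png").astype(int);b,g,r=im[...,0],im[...,1],im[...,2]
m=((r<125)&(r>g*1.35)&(r>45)).astype(np.uint8);m[:,:410]=0;m[:,450:]=0
for v in(200,208,214,218,221,223,225,228,235,245,255,260,262,264):
    u=np.where(m[v])[0];print(v,u.min() if len(u) else 0,u.max() if len(u) else 0,end="; ")
print()
# top face: project predicted points for a trial origin
O=np.array([520.7,-288.3,109.])
for x in(-80,-35,0,115): 
    P=O+px*x;print(x,proj("top",P).round(1),proj("side",P).round(1))
o=onz("top",(287+152/7.5,168+112/7.5),111);print("jaw c",o[:2])
e1=onz("top",(308.3,171.6),80)[:2];e2=onz("top",(303.3,191.7),80)[:2];c=np.array([619.2,8.0]);d=np.array([np.cos(np.radians(-15.5)),np.sin(np.radians(-15.5))])
print("seat ends",e1,e2,(e1-c)@d,(e2-c)@d)
E
```

```text
200 416 434; 208 417 434; 214 415 434; 218 414 433; 221 415 433; 223 415 432; 225 419 427; 228 419 427; 235 421 427; 245 420 426; 255 419 425; 260 419 425; 262 0 0; 264 0 0; 
-80 [427.4 193.9] [432. 232.]
-35 [425.9 210.4] [419.3 250.7]
0 [424.9 222.7] [409.2 265.6]
115 [421.6 260.3] [374.9 316.4]
jaw c [615.01855749   3.35785801]
seat ends [649.73291702   1.19259566] [597.2640342   13.18606525] 31.241648344772727 -22.52408031798922
```

```bash
python3 - <<'E'
from h import *
K=lambda u,v:(287+u/7.5,168+v/7.5)
c=np.array([619.2,8.0]);a=np.radians(74.5);d=np.array([np.cos(a),np.sin(a)]);e=np.array([-d[1],d[0]])
for nm,p,z in(("seatL",(75,100),80),("seatR",(225,125),80),("jawfar end",(160,25),111),("jawnear end",(122,180),111)):
    w=onz("top",K(*p),z)[:2];print(nm,w.round(1),((w-c)@d).round(1),((w-c)@e).round(1))
px,n=rack();O=np.array([520.6,-288.4,109.])-8*n
P=O-35*px; T=P-12*n; Rt=frame(px,-n)
print("origin",O,"grasp TCP",T,"standoff",T+70*n)
go([450,60,330],down(180)); go(T+80*n,Rt)
E
```

```text
seatL [623.9  29.8] 22.3 1.3
seatR [616.  -21.6] -29.4 -4.9
jawfar end [644.4   1.2] 0.1 -26.1
jawnear end [592.1  12.9] -2.5 27.4
origin [ 525.16748643 -287.96020108  102.44678365] grasp TCP [ 560.55704516 -284.55257415  112.69213439] standoff [ 520.59153887 -288.40081471  170.03277749]
t 0.1 travel [-9.669, -8.422, -2.276] rot [-0.015, -0.005, -3.999]
t 0.1 travel [-14.699, -15.726, 1.529] rot [-1.515, -5.709, -4.756]
```

Emit:
play_rows:
  rot:
    - [0,0,-1]
    - [0,0,-2]
    - [0,0,-3]
    - [0,0,-4]
    - [0,0,-4]
    - [0,0,-4]
    - [0,0,-4]
    - [0,0,-4]
  travel:
    - [-1.2,-1,-1]
    - [-2.4,-2,-2]
    - [-3.6,-3,-2.3]
    - [-5,-4.3,-2.3]
    - [-6.3,-5.4,-2.3]
    - [-7.5,-6.5,-2.3]
    - [-8.7,-7.5,-2.3]
    - [-9.7,-8.4,-2.3]
  jaw: [100,100,100,100,100,100,100,100]

```text
time_s: 1.1
tcp_pos: [437.1, 91.2, 331.1]
eef_rot: [0.0, -0.0, 1.0, 0.0]
force: [2.1, 0.6, -0.2]
gripper_width: 85.2
gripper_force: 0.0
```

```bash
cat > g.py <<'E'
from h import *
px,n=rack();O=np.array([520.6,-288.4,109.])-8*n
T=O-35*px-12*n; RK=frame(px,-n)
C=np.array([619.2,8.0]);H=np.array([504.0,273.5])
if __name__=="__main__": go(T+80*n,RK)
E
python3 g.py
```

```text
t 1.1 travel [-1.943, -9.505, 3.82] rot [-0.277, -5.828, -0.888]
```

Emit:
play_rows:
  rot:
    - [0,-0.8,0]
    - [0,-1.6,-0.2]
    - [-0.1,-2.4,-0.4]
    - [-0.1,-3.2,-0.5]
    - [-0.2,-4,-0.6]
    - [-0.2,-5,-0.7]
    - [-0.3,-5.8,-0.9]
    - [-0.3,-5.8,-0.9]
  travel:
    - [-0.2,-1.2,0]
    - [-0.5,-2.5,0.4]
    - [-0.8,-3.8,0.9]
    - [-1.1,-5,1.4]
    - [-1.3,-6.2,1.9]
    - [-1.5,-7.5,2.5]
    - [-1.6,-8.7,3]
    - [-1.6,-8.7,3]
  jaw: [100,100,100,100,100,100,100,100]

```text
time_s: 2.1
tcp_pos: [498.5, -257.4, 208.0]
eef_rot: [0.297, -0.043, 0.954, 0.016]
force: [0.3, 0.3, -0.6]
gripper_width: 85.4
gripper_force: 0.0
```

```bash
python3 g.py; python3 -c "
from h import *
print(get_obs()['qpos'].round(2),get_obs()['qvel'].round(2))"
```

```text
t 2.1 travel [0.144, -0.828, 0.799] rot [0.021, -0.057, -0.066]
[-0.87 -0.   -0.57  0.64  0.49 -0.87] [ 0.07 -0.04  0.03  0.07 -0.01  0.04]
```

Emit:
play_rows:
  rot:
    - [0,0,0]
    - [0,0,0]
    - [0,-0.1,-0.1]
    - [0,-0.1,-0.1]
    - [0,-0.1,-0.1]
    - [0,-0.1,-0.1]
    - [0,-0.1,-0.1]
    - [0,-0.1,-0.1]
  travel:
    - [0,-0.3,0]
    - [0.1,-0.6,0.2]
    - [0.14,-0.83,0.5]
    - [0.14,-0.83,0.8]
    - [0.14,-0.83,0.8]
    - [0.14,-0.83,0.8]
    - [0.14,-0.83,0.8]
    - [0.14,-0.83,0.8]
  jaw: [100,100,100,100,100,100,100,100]

```text
time_s: 3.1
tcp_pos: [517.7, -286.5, 182.2]
eef_rot: [0.304, -0.051, 0.951, 0.014]
force: [-0.5, 0.1, -0.3]
gripper_width: 85.5
gripper_force: 0.0
```

```bash
python3 - <<'E'
from g import *
go(T,RK)
a=get_image("top")[150:290,350:490,::-1];b=get_image("side")[130:330,310:510,::-1]
cv2.imwrite("pics/c3.png",np.hstack([cv2.resize(a,(400,400)),cv2.resize(b,(400,400))]))
E
```

```text
t 3.1 travel [0.136, -0.056, 2.036] rot [0.02, 0.077, 0.109]
```

View pics/c3.png

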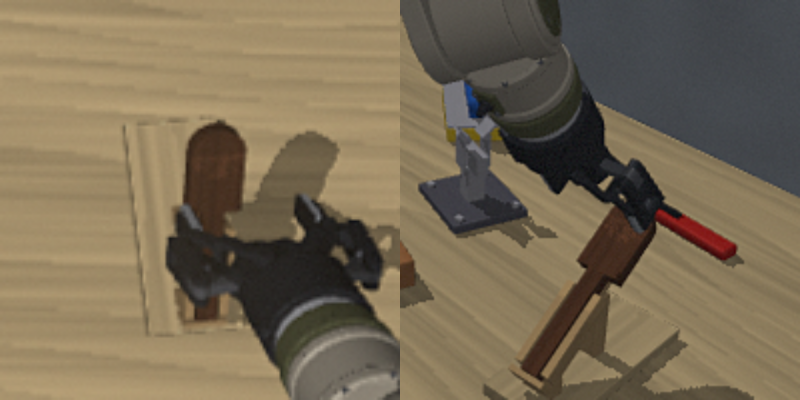

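The fingertips straddle the blade, with their midpoint at crop column 246, which is where the TCP projects from its height. I can descend along the rack normal.

Emit:
play_rows:
  rot:
    - [0,0,0]
    - [0,0.1,0.1]
    - [0,0.1,0.1]
    - [0,0.1,0.1]
    - [0,0.1,0.1]
    - [0,0.1,0.1]
    - [0,0.1,0.1]
    - [0,0.1,0.1]
  travel:
    - [0.1,-0.05,0.4]
    - [0.14,-0.05,0.8]
    - [0.14,-0.05,1.2]
    - [0.14,-0.05,1.6]
    - [0.14,-0.05,1.9]
    - [0.14,-0.05,2.05]
    - [0.14,-0.05,2.05]
    - [0.14,-0.05,2.05]
  jaw: [100,100,100,100,100,100,100,100]

```text
time_s: 4.2
tcp_pos: [560.7, -284.4, 112.1]
eef_rot: [0.299, -0.046, 0.953, 0.015]
force: [-0.6, 0.1, 0.1]
gripper_width: 85.3
gripper_force: 0.0
```

```bash
python3 g.py;python3 - <<'E'
from g import *
go(T,RK)
E
```

```text
t 4.2 travel [-0.001, 0.001, -2.015] rot [0.02, -0.024, 0.006]
t 4.2 travel [-0.006, -0.004, -0.015] rot [0.02, -0.024, 0.006]
```

Close the jaws.

Emit:
play_rows:
  rot:
    - [0,0,0]
    - [0,0,0]
    - [0,0,0]
    - [0,0,0]
    - [0,0,0]
    - [0,0,0]
    - [0,0,0]
    - [0,0,0]
  travel:
    - [0,0,0]
    - [0,0,0]
    - [0,0,0]
    - [0,0,0]
    - [0,0,0]
    - [0,0,0]
    - [0,0,0]
    - [0,0,0]
  jaw: [80,65,55,48,40,30,20,10]

```text
time_s: 5.2
tcp_pos: [560.5, -284.2, 112.0]
eef_rot: [0.299, -0.046, 0.953, 0.016]
force: [-4.9, 1.7, 5.4]
gripper_width: 45.1
gripper_force: 60.2
```

Emit:
play_rows:
  rot:
    - [0,0,0]
    - [0,0,0]
    - [0,0,0]
    - [0,0,0]
    - [0,0,0]
    - [0,0,0]
    - [0,0,0]
    - [0,0,0]
  travel:
    - [0,0,-0.2]
    - [0,0,-0.5]
    - [0,0,-0.9]
    - [0,0,-1.3]
    - [0,0,-1.8]
    - [0,0,-2.2]
    - [0,0,-2.5]
    - [0,0,-2.5]
  jaw: [10,10,10,10,10,10,10,10]

```text
time_s: 6.2
tcp_pos: [503.5, -290.5, 194.7]
eef_rot: [0.299, -0.046, 0.953, 0.015]
force: [0.4, -0.5, -0.8]
gripper_width: 45.2
gripper_force: 61.8
```

```bash
python3 - <<'E'
from g import *
o=get_obs();print(o["gripper_width"],o["force"].round(1),o["qpos"].round(2))
a=get_image("top")[150:290,350:490,::-1];b=get_image("side")[80:280,290:490,::-1]
cv2.imwrite("pics/c4.png",np.hstack([cv2.resize(a,(400,400)),cv2.resize(b,(400,400))]))
# grasp x: -35 ; target above clip: waist at C, tool yaw 74.5, TCP at paddle x=-35
w=np.radians(74.5);d=np.array([np.cos(w),np.sin(w)])
p=C-55*d; print(p); go([*p,88-12+90],down(74.5)); go([450,-200,300],down(140))
E
```

```text
45.17183164619761 [ 0.4 -0.5 -0.8] [-0.91  0.06 -0.54  0.62  0.51 -0.92]
[604.50188932 -44.99967493]
t 6.3 travel [-2.152, 5.846, 2.347] rot [5.612, 3.825, 17.856]
t 6.3 travel [-0.603, 2.373, -2.819] rot [2.324, 5.483, 7.352]
```

View pics/c4.png

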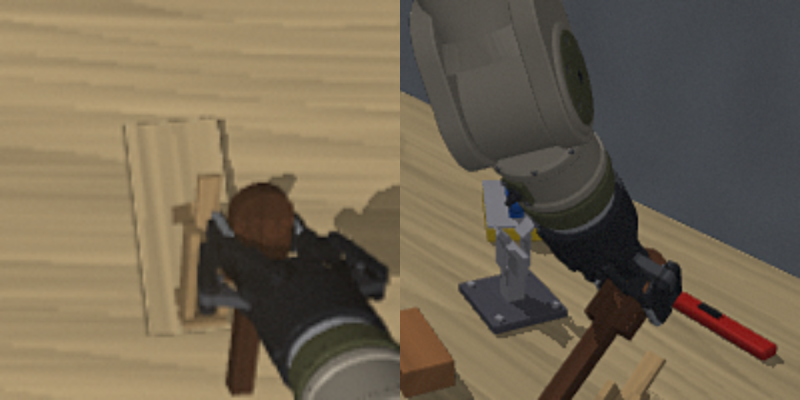

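The paddle is gripped by the blade and clear of the rack. Now raise it, level it and carry it toward the clip.

Emit:
play_rows:
  rot:
    - [0.2,0.5,0.7]
    - [0.5,1.2,1.6]
    - [0.8,1.9,2.6]
    - [1.1,2.7,3.6]
    - [1.5,3.5,4.7]
    - [1.9,4.4,5.9]
    - [2.3,5.5,7.3]
    - [2.3,5.5,7.3]
  travel:
    - [0,0.2,-0.5]
    - [-0.1,0.5,-1]
    - [-0.2,0.8,-1.6]
    - [-0.3,1.2,-2.2]
    - [-0.4,1.6,-2.6]
    - [-0.5,2,-2.8]
    - [-0.6,2.4,-2.8]
    - [-0.6,2.4,-2.8]
  jaw: [10,10,10,10,10,10,10,10]

```text
time_s: 7.3
tcp_pos: [452.1, -198.3, 298.1]
eef_rot: [-0.002, 0.337, 0.941, 0.001]
force: [0.5, -0.6, -1.8]
gripper_width: 45.2
gripper_force: 61.7
```

```bash
python3 - <<'E'
from g import *
o=get_obs();print(o["gripper_width"],o["tcp_pos"].round(1),o["qpos"].round(2),o["qvel"].round(1))
w=np.radians(74.5);d=np.array([np.cos(w),np.sin(w)]);p=C-55*d;go([*p,180],down(74.5));go([*p,240],down(74.5))
E
```

```text
45.17200484470086 [ 452.1 -198.3  298.1] [-0.58  0.15 -0.03  1.4   0.    0.11] [-0. -0. -0. -0.  0. -0.]
t 7.3 travel [-0.519, 5.379, 2.952] rot [-0.016, -0.033, 11.011]
t 7.3 travel [-0.514, 5.38, 1.452] rot [-0.016, -0.033, 11.011]
```

Emit:
play_rows:
  rot:
    - [0,0,1.5]
    - [0,0,3.1]
    - [0,0,4.7]
    - [0,0,6.3]
    - [0,0,7.9]
    - [0,0,9.5]
    - [0,0,11]
    - [0,0,11]
  travel:
    - [-0.1,0.7,0]
    - [-0.1,1.5,0.2]
    - [-0.2,2.3,0.4]
    - [-0.3,3.1,0.6]
    - [-0.4,3.9,0.9]
    - [-0.5,4.7,1.2]
    - [-0.5,5.4,1.45]
    - [-0.5,5.4,1.45]
  jaw: [10,10,10,10,10,10,10,10]

```text
time_s: 8.3
tcp_pos: [603.5, -44.3, 239.6]
eef_rot: [-0.001, 0.795, 0.606, -0.0]
force: [-0.6, 0.4, -1.4]
gripper_width: 45.4
gripper_force: 61.8
```

```bash
python3 - <<'E'
from g import *
o=get_obs();print(o["tcp_pos"].round(1),o["qpos"].round(2),o["qvel"].round(1))
w=np.radians(74.5);d=np.array([np.cos(w),np.sin(w)]);p=C-55*d;go([*p,150],down(74.5))
a=get_image("top")[130:230,270:370,::-1];b=get_image("side")[80:240,260:420,::-1]
cv2.imwrite("pics/c5.png",np.hstack([cv2.resize(a,(400,400)),cv2.resize(b,(400,400))]))
E
```

```text
[603.5 -44.3 239.6] [-0.21  0.37  0.13  1.33  0.    1.63] [-0.  -0.   0.   0.  -0.  -0.1]
t 8.3 travel [-0.014, 0.033, 2.241] rot [-0.022, -0.012, 0.016]
```

View pics/c5.png

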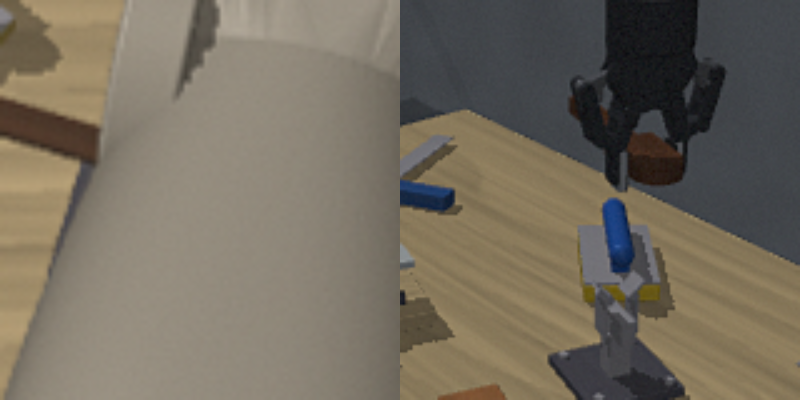

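The paddle is held level over the clip, with the handle pointing toward +y at crop (0–100,130). I'll check the handle's line numerically.

```bash
cat > pm.py <<'E'
from h import *
def brown(n,box):
    im=get_image(n)[:,:,::-1].astype(int);b,g,r=im[...,0],im[...,1],im[...,2]
    m=((r<140)&(r>g*1.35)&(r>40)).astype(np.uint8);M=np.zeros_like(m);u,v,w,h=box;M[v:v+h,u:u+w]=m[v:v+h,u:u+w]
    k,l,s,c=cv2.connectedComponentsWithStats(M);i=1+np.argmax(s[1:,4]);print(n,s[i]);return (l==i).astype(np.uint8)
E
python3 - <<'E'
from pm import *
from g import C
o=get_obs();z=o["tcp_pos"][2]+12+8
m=brown("top",(200,100,110,100))
v,u=np.nonzero(m);W=np.array([onz("top",(a,b),z)[:2] for a,b in zip(u,v)],np.float32)
r=cv2.minAreaRect(W);print(r)
vx,vy,x0,y0=cv2.fitLine(W,2,0,.01,.01)[:,0];print("yaw",np.degrees(np.arctan2(vy,vx)),"maxy",W[W[:,1].argmax()])
w=np.radians(74.5);d=np.array([np.cos(w),np.sin(w)]);e=np.array([-d[1],d[0]])
print("lateral off clip",(np.array([x0,y0])-C)@e,"end along",((W-C)@d).max(),"expected 95")
t=o["tcp_pos"][:2];print("tcp lat",(t-C)@e,"along",(t-C)@d)
for P in ([*(C+95*d),z-16],[*(C+95*d),z]): print(proj("side",P))
ms=brown("side",(450-130-70,90,120,40));vv,uu=np.nonzero(ms);print("side extents",uu.min(),uu.max(),vv.min(),vv.max())
E
```

```text
top [261 152  34  17 250]
((636.3838500976562, 65.82040405273438), (73.79186248779297, 17.67310905456543), 73.54642486572266)
yaw 73.609215 maxy [644.2285  101.97068]
lateral off clip -1.0804880497556038 end along 97.24158905620025 expected 95
tcp lat 1.3060655576638849 along -56.02322111864041
[330.22325133 126.27511134]
[330.25753811 119.98898624]
side [328 118   3   8  14]
side extents 328 330 118 125
```

Emit:
play_rows:
  rot:
    - [0,0,0]
    - [0,0,-0.1]
    - [0,0,-0.1]
    - [0,0,-0.1]
    - [0,0,-0.1]
    - [0,0,-0.1]
    - [0,0,-0.1]
    - [0,0,-0.1]
  travel:
    - [0,0,0.5]
    - [-0.04,0,1]
    - [-0.04,0,1.5]
    - [-0.04,0,2]
    - [-0.04,0,2.5]
    - [-0.04,0,2.9]
    - [-0.04,0,2.9]
    - [-0.04,0,2.9]
  jaw: [10,10,10,10,10,10,10,10]

```text
time_s: 9.5
tcp_pos: [603.4, -47.0, 126.4]
eef_rot: [-0.0, 0.794, 0.608, 0.0]
force: [0.1, 1.5, -0.9]
gripper_width: 45.3
gripper_force: 61.9
```

Emit:
play_rows:
  rot:
    - [0,0,0]
    - [0,0,0]
    - [0,0,0]
    - [0,0,0]
    - [0,0,0]
    - [0,0,0]
    - [0,0,0]
    - [0,0,0]
  travel:
    - [0,0,0.15]
    - [0,0,0.3]
    - [0,0,0.45]
    - [0,0,0.6]
    - [0,0,0.7]
    - [0,0,0.8]
    - [0,0,0.8]
    - [0,0,0.8]
  jaw: [10,10,10,10,10,10,10,10]

```text
time_s: 10.5
tcp_pos: [603.1, -46.7, 93.7]
eef_rot: [-0.001, 0.794, 0.608, 0.0]
force: [1.0, 0.2, -1.6]
gripper_width: 45.1
gripper_force: 61.9
```

Emit:
play_rows:
  rot:
    - [0,0,0]
    - [0,0,0]
    - [0,0,0]
    - [0,0,0]
    - [0,0,0]
    - [0,0,0]
    - [0,0,0]
    - [0,0,0]
  travel:
    - [0,0,0.08]
    - [0,0,0.16]
    - [0,0,0.24]
    - [0,0,0.3]
    - [0,0,0.36]
    - [0,0,0.42]
    - [0,0,0.46]
    - [0,0,0.46]
  jaw: [10,10,10,10,10,10,10,10]

```text
time_s: 11.5
tcp_pos: [602.8, -46.6, 74.8]
eef_rot: [-0.001, 0.794, 0.608, -0.0]
force: [0.8, 1.2, -0.8]
gripper_width: 45.4
gripper_force: 62.0
```

```bash
cat > cl.py <<'E'
from pm import *
from g import C
o=get_obs();print("F",o["force"].round(1),"tcp",o["tcp_pos"].round(1),o["gripper_width"].round(1))
w=np.radians(74.5);d=np.array([np.cos(w),np.sin(w)]);e=np.array([-d[1],d[0]])
m=brown("top",(200,100,110,100));v,u=np.nonzero(m)
W=np.array([onz("top",(a,b),96)[:2] for a,b in zip(u,v)],np.float32)
vx,vy,x0,y0=cv2.fitLine(W,2,0,.01,.01)[:,0];print("yaw",np.degrees(np.arctan2(vy,vx)),"end",((W-C)@d).max()," rect",cv2.minAreaRect(W)[1])
print("lat@60", (np.array([x0,y0])-C)@e, "mid along",(np.array([x0,y0])-C)@d)
ms=brown("side",(250,100,150,130));vv,uu=np.nonzero(ms);i=uu<uu.min()+3;print("side end u",uu.min(),"v",vv[i].min(),vv[i].max())
for zz in(80,96): print("pred end",zz,proj("side",[*(C+95*d+9*e),zz]).round(1),proj("side",[*(C+95*d-9*e),zz]).round(1))
E
python3 cl.py
```

```text
Traceback (most recent call last):
  File "cl.py", line 3, in <module>
    o=get_obs();print("F",o["force"].round(1),"tcp",o["tcp_pos"].round(1),o["gripper_width"].round(1))
                                                                          ^^^^^^^^^^^^^^^^^^^^^^^^
AttributeError: 'float' object has no attribute 'round'
```

```bash
sed -i 's/,o\["gripper_width"\].round(1)//' cl.py; python3 cl.py; python3 -c "
from h import *
cv2.imwrite('pics/c6.png',cv2.resize(get_image('side')[90:270,240:480,::-1],(800,600)))"
```

```text
F [ 0.8  1.2 -0.8] tcp [602.8 -46.6  74.8]
top [269 169  32  15 207]
yaw 74.30997 end 95.90360907964  rect (80.78882598876953, 17.532148361206055)
lat@60 0.15728746155393125 mid along 55.93038481172521
side [349 198  21  24 248]
side end u 349 v 202 211
pred end 80 [326.7 187.4] [333.1 186.2]
pred end 96 [326.7 181.9] [333.1 180.6]
```

View pics/c6.png

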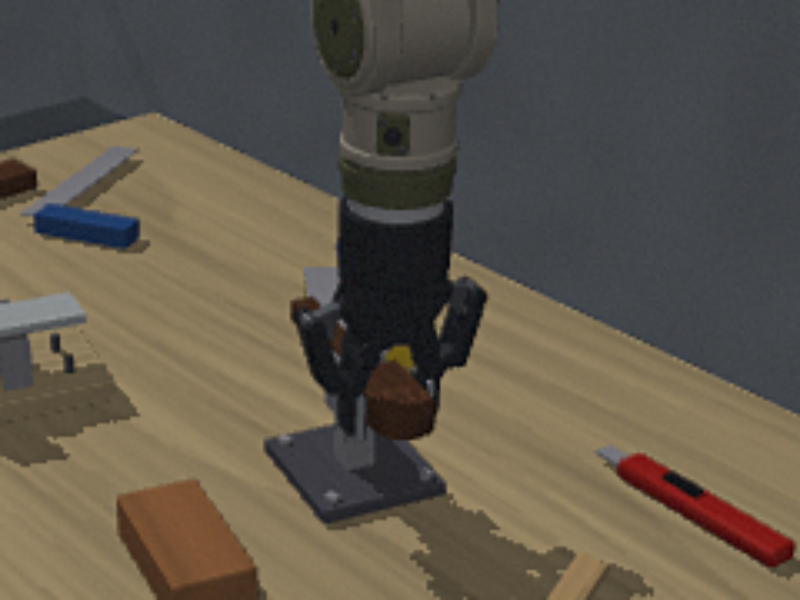

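The handle end is at about (331,183), close to the seated prediction of (330,184). I'll push a little further until I feel the seat.

Emit:
play_rows:
  rot:
    - [0,0,0]
    - [0,0,0]
    - [0,0,0]
    - [0,0,0]
    - [0,0,0]
    - [0,0,0]
    - [0,0,0]
    - [0,0,0]
  travel:
    - [0,0,0.01]
    - [0,0,0.03]
    - [0,0,0.05]
    - [0,0,0.06]
    - [0,0,0.07]
    - [0,0,0.07]
    - [0,0,0.07]
    - [0,0,0.07]
  jaw: [10,10,10,10,10,10,10,10]

```text
time_s: 12.65
tcp_pos: [603.0, -46.6, 72.4]
eef_rot: [-0.001, 0.794, 0.608, 0.0]
force: [0.2, 0.0, 1.0]
gripper_width: 45.4
gripper_force: 62.0
```

Emit:
play_rows:
  rot:
    - [0,0,0]
    - [0,0,0]
    - [0,0,0]
    - [0,0,0]
    - [0,0,0]
    - [0,0,0]
    - [0,0,0]
    - [0,0,0]
  travel:
    - [0,0,0.01]
    - [0,0,0.03]
    - [0,0,0.05]
    - [0,0,0.06]
    - [0,0,0.08]
    - [0,0,0.08]
    - [0,0,0.08]
    - [0,0,0.08]
  jaw: [10,10,10,10,10,10,10,10]

```text
time_s: 13.65
tcp_pos: [602.9, -46.7, 69.1]
eef_rot: [-0.001, 0.794, 0.608, -0.0]
force: [2.4, -1.6, -2.6]
gripper_width: 45.3
gripper_force: 61.9
```

```bash
cat > en.py <<'E'
from pm import *
from g import C
o=get_obs();print("F",o["force"].round(1),"tcp",o["tcp_pos"].round(1))
w=np.radians(74.5);d=np.array([np.cos(w),np.sin(w)]);e=np.array([-d[1],d[0]])
m=brown("side",(322,170,22,24));print("\n".join("".join(".#"[k] for k in r) for r in m[172:194,322:345]))
for zz in(80,96): print(zz,proj("side",[*(C+95*d+9*e),zz]).round(1),proj("side",[*(C+95*d-9*e),zz]).round(1))
E
python3 en.py
```

```text
F [ 2.4 -1.6 -2.6] tcp [602.9 -46.7  69.1]
side [328 182   8   4  22]
.......................
.......................
.......................
.......................
.......................
.......................
.......................
.......................
.......................
.......................
......#######..........
......########.........
.......##.####.........
...........#...........
.......................
.......................
.......................
.......................
.......................
.......................
.......................
.......................
80 [326.7 187.4] [333.1 186.2]
96 [326.7 181.9] [333.1 180.6]
```

Emit:
play_rows:
  rot:
    - [0,0,0]
    - [0,0,0]
    - [0,0,0]
    - [0,0,0]
    - [0,0,0]
    - [0,0,0]
    - [0,0,0]
    - [0,0,0]
  travel:
    - [0,0,0.01]
    - [0,0,0.03]
    - [0,0,0.05]
    - [0,0,0.07]
    - [0,0,0.08]
    - [0,0,0.08]
    - [0,0,0.08]
    - [0,0,0.08]
  jaw: [10,10,10,10,10,10,10,10]

```text
time_s: 14.7
tcp_pos: [603.0, -46.8, 68.4]
eef_rot: [0.0, 0.794, 0.609, 0.0]
force: [-4.7, -1.4, 13.5]
gripper_width: 45.1
gripper_force: 63.6
```

```bash
python3 en.py
```

```text
F [-4.7 -1.4 13.5] tcp [603.  -46.8  68.4]
side [328 181   8   5  24]
.......................
.......................
.......................
.......................
.......................
.......................
.......................
.......................
.......................
.........#.#...........
......#######..........
.......#######.........
.......#######.........
...........#...........
.......................
.......................
.......................
.......................
.......................
.......................
.......................
.......................
80 [326.7 187.4] [333.1 186.2]
96 [326.7 181.9] [333.1 180.6]
```

A stiff 13.5 N with the handle end at the seated height means it is on the seat. Release and back off.

Emit:
play_rows:
  rot:
    - [0,0,0]
    - [0,0,0]
    - [0,0,0]
    - [0,0,0]
    - [0,0,0]
    - [0,0,0]
    - [0,0,0]
    - [0,0,0]
  travel:
    - [0,0,-0.03]
    - [0,0,-0.05]
    - [0,0,-0.05]
    - [0,0,-0.05]
    - [0,0,-0.05]
    - [0,0,-0.05]
    - [0,0,-0.05]
    - [0,0,-0.05]
  jaw: [10,10,70,100,100,100,100,100]

```text
time_s: 15.75
tcp_pos: [603.0, -46.6, 67.9]
eef_rot: [-0.001, 0.794, 0.608, 0.0]
force: [-0.4, 0.3, 0.7]
gripper_width: 85.2
gripper_force: 0.0
```

Emit:
play_rows:
  rot:
    - [0,0,0]
    - [0,0,0]
    - [0,0,0]
    - [0,0,0]
    - [0,0,0]
    - [0,0,0]
    - [0,0,0]
    - [0,0,0]
  travel:
    - [0,0,-0.3]
    - [0,0,-0.8]
    - [0,0,-1.5]
    - [0,0,-2.2]
    - [0,0,-3]
    - [0,0,-3.5]
    - [0,0,-3.5]
    - [0,0,-3.5]
  jaw: [100,100,100,100,100,100,100,100]

```text
time_s: 16.75
tcp_pos: [602.7, -46.7, 207.5]
eef_rot: [-0.001, 0.794, 0.608, -0.0]
force: [-0.2, -1.3, -0.7]
gripper_width: 85.4
gripper_force: 0.0
```

```bash
python3 cl.py; python3 -c "
from h import *
cv2.imwrite('pics/c7.png',cv2.resize(get_image('side')[90:270,240:480,::-1],(800,600)))"
```

```text
F [-0.2 -1.3 -0.7] tcp [602.7 -46.7 207.5]
top [269 169  27  13 153]
yaw 74.27974 end 95.14872598513514  rect (65.05321502685547, 16.799638748168945)
lat@60 -0.27810769753106496 mid along 63.11992600478987
side [328 182  42  42 484]
side end u 328 v 182 185
pred end 80 [326.7 187.4] [333.1 186.2]
pred end 96 [326.7 181.9] [333.1 180.6]
```

View pics/c7.png

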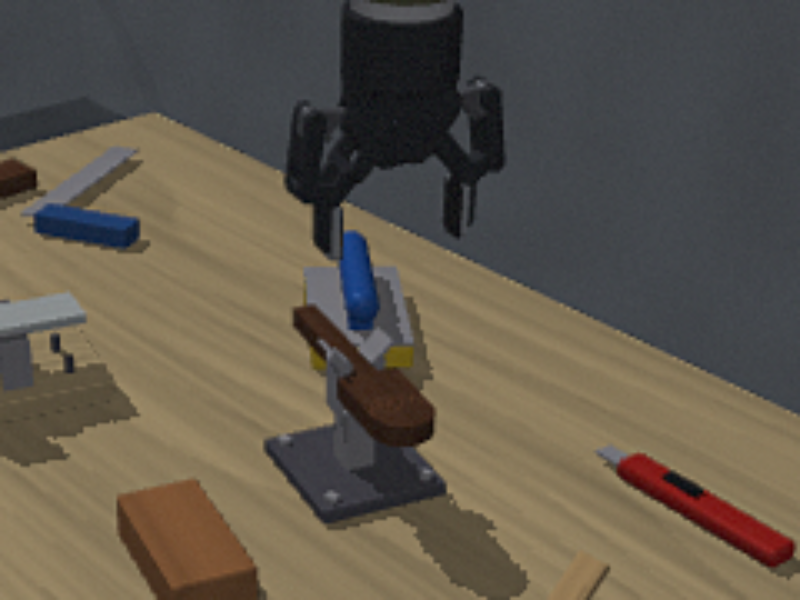

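The paddle lies level in the clip with the jaw flares above the handle (crop (370,345)), and the handle end is at 95.1 mm against the expected 95. I'll turn the tool half round and go over the handle.

Emit:
play_rows:
  rot:
    - [0,0,-1.7]
    - [0,0,-3.4]
    - [0,0,-5.1]
    - [0,0,-6.8]
    - [0,0,-8.5]
    - [0,0,-10.2]
    - [0,0,-11.9]
    - [0,0,-13.6]
  travel:
    - [0.2,0,0]
    - [0.5,0,0]
    - [0.8,0,0]
    - [1.1,0,0]
    - [1.4,0,0]
    - [1.7,0,0]
    - [2,0,0]
    - [2.3,0,0]
  jaw: [100,100,100,100,100,100,100,100]

```text
time_s: 17.9
tcp_pos: [626.5, 42.5, 206.9]
eef_rot: [-0.001, 0.2, 0.98, 0.0]
force: [-0.9, -0.3, -0.2]
gripper_width: 85.4
gripper_force: 0.0
```

```bash
cat > cg.py <<'E'
from g import *
import sys
w=np.radians(74.5);d=np.array([np.cos(w),np.sin(w)]);e=np.array([-d[1],d[0]])
p=C+48*d-.3*e;print(get_obs()["qpos"].round(2));go([*p,float(sys.argv[1])],down(254.5))
E
python3 cg.py 160
```

```text
[-0.06  0.43  0.14  1.28  0.    0.34]
t 17.9 travel [-0.021, 0.325, 1.173] rot [0.023, -0.02, -16.267]
```

Emit:
play_rows:
  rot:
    - [0,0,-1.7]
    - [0,0,-3.4]
    - [0,0,-5.1]
    - [0,0,-6.8]
    - [0,0,-8.5]
    - [0,0,-10.2]
    - [0,0,-11.9]
    - [0,0,-13.6]
  travel:
    - [0,0,0.1]
    - [0,0.1,0.3]
    - [0,0.2,0.5]
    - [0,0.3,0.7]
    - [0,0.3,0.9]
    - [0,0.3,1]
    - [0,0.3,1]
    - [0,0.3,1]
  jaw: [100,100,100,100,100,100,100,100]

```text
time_s: 18.9
tcp_pos: [631.1, 53.2, 166.8]
eef_rot: [-0.001, -0.489, 0.873, 0.001]
force: [-0.6, 0.3, 0.9]
gripper_width: 85.3
gripper_force: 0.0
```

```bash
python3 cg.py 140
```

```text
[-0.04  0.46  0.08  1.2   0.   -1.06]
t 18.9 travel [-0.038, -0.015, 0.671] rot [0.028, -0.001, -2.667]
```

Emit:
play_rows:
  rot:
    - [0,0,-0.8]
    - [0,0,-1.6]
    - [0,0,-2.3]
    - [0,0,-2.6]
    - [0,0,-2.6]
    - [0,0,-2.6]
    - [0,0,-2.6]
    - [0,0,-2.6]
  travel:
    - [0,0,0.1]
    - [0,0,0.3]
    - [0,0,0.5]
    - [0,0,0.67]
    - [0,0,0.67]
    - [0,0,0.67]
    - [0,0,0.67]
    - [0,0,0.67]
  jaw: [100,100,100,100,100,100,100,100]

```text
time_s: 19.9
tcp_pos: [631.9, 53.2, 141.6]
eef_rot: [0.0, -0.6, 0.8, 0.0]
force: [0.4, -0.7, 0.1]
gripper_width: 85.3
gripper_force: 0.0
```

```bash
python3 cg.py 77
```

```text
[-0.04  0.47  0.03  1.14  0.   -1.33]
t 19.9 travel [-0.026, -0.004, 1.615] rot [0.003, 0.009, -0.125]
```

Emit:
play_rows:
  rot:
    - [0,0,-0.1]
    - [0,0,-0.1]
    - [0,0,-0.1]
    - [0,0,-0.1]
    - [0,0,-0.1]
    - [0,0,-0.1]
    - [0,0,-0.1]
    - [0,0,-0.1]
  travel:
    - [0,0,0.3]
    - [0,0,0.6]
    - [0,0,0.9]
    - [0,0,1.2]
    - [0,0,1.45]
    - [0,0,1.6]
    - [0,0,1.6]
    - [0,0,1.6]
  jaw: [100,100,100,100,100,100,100,100]

```text
time_s: 20.9
tcp_pos: [632.0, 53.2, 77.7]
eef_rot: [0.0, -0.604, 0.797, 0.0]
force: [0.6, 0.1, -1.1]
gripper_width: 85.4
gripper_force: 0.0
```

Emit:
play_rows:
  rot:
    - [0,0,0]
    - [0,0,0]
    - [0,0,0]
    - [0,0,0]
    - [0,0,0]
    - [0,0,0]
    - [0,0,0]
    - [0,0,0]
  travel:
    - [0,0,0]
    - [0,0,0]
    - [0,0,0]
    - [0,0,0]
    - [0,0,0]
    - [0,0,0]
    - [0,0,0]
    - [0,0,0]
  jaw: [60,40,28,22,15,5,0,0]

```text
time_s: 21.9
tcp_pos: [631.7, 53.2, 77.4]
eef_rot: [0.0, -0.604, 0.797, 0.001]
force: [-0.9, -0.0, 3.4]
gripper_width: 17.1
gripper_force: 58.6
```

Emit:
play_rows:
  rot:
    - [0,0,0]
    - [0,0,0]
    - [0,0,0]
    - [0,0,0]
    - [0,0,0]
    - [0,0,0]
    - [0,0,0]
    - [0,0,0]
  travel:
    - [0,0,-0.1]
    - [0,0,-0.25]
    - [0,0,-0.5]
    - [0,0,-0.9]
    - [0,0,-1.5]
    - [0,0,-2.2]
    - [0,0,-2.7]
    - [0,0,-2.7]
  jaw: [0,0,0,0,0,0,0,0]

```text
time_s: 22.9
tcp_pos: [633.3, 53.1, 188.9]
eef_rot: [0.002, -0.604, 0.797, -0.001]
force: [-0.2, 0.2, -1.3]
gripper_width: 16.7
gripper_force: 60.1
```

```bash
cat > bl.py <<'E'
from pm import *
# tilt check: brown contour in side, tip and shoulders predicted if level in grip
o=get_obs();r=tcpR(o).as_matrix();t=o["tcp_pos"];xg=68.
px=-r[:,0];O=t-11*r[:,2]-px*xg
print("F",o["force"].round(1),"tcp",t.round(1),"w",round(o["gripper_width"],1),"origin guess",O.round(1))
for n in("side","top"):
    q=np.array([proj(n,O+px*x+np.array([0,0,8])) for x in(-80,-35,0,115)]);print("pred",n,q.round(1).tolist())
    b=q.min(0)-30,q.max(0)+30;b=np.clip(np.r_[b[0],b[1]],0,640).astype(int)
    m=brown(n,(b[0],b[1],b[2]-b[0],b[3]-b[1]));v,u=np.nonzero(m);A=np.c_[u,v]
    k=(q[0]-q[2])/np.linalg.norm(q[0]-q[2]);s=(A-q[2])@k;i=s.argmax();print(n,"tip-along meas",s.max().round(1),"pred",np.linalg.norm(q[0]-q[2]).round(1))
    for lo,hi in((-60,-10),(2,12),(14,40)):
        j=(s>lo)&(s<hi)
        if j.any(): print("  perp",lo,hi,((A[j]-q[2])@[-k[1],k[0]]).mean().round(2),"pm",(np.ptp((A[j]-q[2])@[-k[1],k[0]])/2).round(1),"n",j.sum())
E
python3 bl.py
```

```text
F [-0.2  0.2 -1.3] tcp [633.3  53.1 188.9] w 16.7 origin guess [615.  -12.4 199.7]
pred side [[367.5, 172.3], [358.1, 164.2], [351.2, 158.2], [330.9, 140.6]]
side [343 159  29  19 228]
side tip-along meas 23.3 pred 21.5
  perp 2 12 5.4 pm 7.0 n 94
  perp 14 40 2.16 pm 7.2 n 85
pred top [[348.6, 186.1], [329.3, 180.4], [314.4, 176.0], [265.4, 161.7]]
top [312 178  36  16 365]
top tip-along meas 33.8 pred 35.7
  perp 2 12 6.5 pm 4.8 n 75
  perp 14 40 3.4 pm 7.9 n 255
```

Emit:
play_rows:
  rot:
    - [0,0,1]
    - [0,0,2.6]
    - [0,0,4.2]
    - [0,0,5.8]
    - [0,0,7.4]
    - [0,0,9]
    - [0,0,10.6]
    - [0,0,12.2]
  travel:
    - [0,0,0]
    - [-0.2,-0.1,0]
    - [-0.8,-0.3,0]
    - [-1.4,-0.6,0]
    - [-2,-0.9,0]
    - [-2.6,-1.2,0]
    - [-3.2,-1.6,0]
    - [-3.8,-2,0]
  jaw: [0,0,0,0,0,0,0,0]

```text
time_s: 24.0
tcp_pos: [749.7, 178.4, 183.7]
eef_rot: [-0.001, -0.007, 1.0, 0.0]
force: [0.6, 0.6, -1.8]
gripper_width: 16.8
gripper_force: 60.0
```

```bash
cat > cr.py <<'E'
from g import *
import sys
YA=-15.6;w=np.radians(YA);d=np.array([np.cos(w),np.sin(w)]);e=np.array([-d[1],d[0]])
if __name__=="__main__":
    p=H+(68+float(sys.argv[2]))*d+float(sys.argv[3])*e;print(get_obs()["qpos"].round(2));go([*p,float(sys.argv[1])],down(YA+180))
E
python3 cr.py 180 0 0
```

```text
[0.13 0.75 0.63 1.45 0.   0.11]
t 24.0 travel [4.476, 1.986, 0.106] rot [0.0, -0.028, 2.741]
```

I had the tool y sign wrong, so the arm swung out high over the sander, with no contact. Now bring it back over the cradle.

Emit:
play_rows:
  rot:
    - [0,0,0.4]
    - [0,0,0.8]
    - [0,0,1.2]
    - [0,0,1.6]
    - [0,0,2]
    - [0,0,2.4]
    - [0,0,2.7]
    - [0,0,2.7]
  travel:
    - [0.6,0.3,0]
    - [1.3,0.6,0]
    - [2,0.9,0]
    - [2.7,1.2,0]
    - [3.4,1.5,0]
    - [4,1.8,0]
    - [4.4,2,0]
    - [4.4,2,0]
  jaw: [0,0,0,0,0,0,0,0]

```text
time_s: 25.0
tcp_pos: [570.6, 254.7, 184.7]
eef_rot: [-0.001, 0.13, 0.992, -0.0]
force: [-0.3, 0.5, -1.0]
gripper_width: 17.1
gripper_force: 60.0
```

```bash
python3 cr.py 180 0 0; python3 bl.py; python3 - <<'E'
from h import *
a=get_image("top")[175:295,140:260,::-1];b=get_image("side")[80:240,170:330,::-1]
cv2.imwrite("pics/c8.png",np.hstack([cv2.resize(a,(400,400)),cv2.resize(b,(400,400))]))
E
```

```text
[0.29 0.43 0.08 1.23 0.   0.55]
t 25.0 travel [0.029, 0.006, 0.118] rot [-0.005, -0.024, 0.111]
F [-0.3  0.5 -1. ] tcp [570.6 254.7 184.7] w 17.1 origin guess [504.9 272.2 195.9]
pred side [[213.4, 139.6], [231.2, 137.0], [244.7, 135.0], [287.3, 128.6]]
side [215 132  53  16 349]
side tip-along meas 30.3 pred 31.7
  perp -60 -10 -1.09 pm 1.6 n 35
  perp 2 12 -3.03 pm 6.9 n 101
  perp 14 40 -1.59 pm 5.0 n 127
pred top [[173.8, 258.4], [180.2, 238.5], [185.1, 223.3], [201.0, 174.1]]
top [167 201  30  56 877]
top tip-along meas 34.9 pred 36.9
  perp -60 -10 -0.02 pm 4.0 n 105
  perp 2 12 0.12 pm 10.5 n 205
  perp 14 40 0.29 pm 10.3 n 395
```

The top-view line fit is centred to within 0.3 px, and the blade is roughly level. Lower it between the cheeks.

Emit:
play_rows:
  rot:
    - [0,0,0.1]
    - [0,0,0.1]
    - [0,0,0.1]
    - [0,0,0.1]
    - [0,0,0.1]
    - [0,0,0.1]
    - [0,0,0.1]
    - [0,0,0.1]
  travel:
    - [0,0,0.4]
    - [0,0,0.8]
    - [0,0,1.2]
    - [0,0,1.6]
    - [0,0,2]
    - [0,0,2.2]
    - [0,0,2.2]
    - [0,0,2.2]
  jaw: [0,0,0,0,0,0,0,0]

```text
time_s: 26.2
tcp_pos: [572.5, 254.6, 98.1]
eef_rot: [0.0, 0.136, 0.991, 0.001]
force: [-0.5, 0.4, -1.5]
gripper_width: 16.9
gripper_force: 60.0
```

```bash
python3 cr.py 68 0 0; python3 bl.py; python3 - <<'E'
from h import *
a=get_image("top")[175:295,140:260,::-1];b=get_image("side")[100:260,170:330,::-1]
cv2.imwrite("pics/c9.png",np.hstack([cv2.resize(a,(400,400)),cv2.resize(b,(400,400))]))
E
```

```text
[ 0.29  0.48 -0.05  1.03  0.    0.56]
t 26.2 travel [0.077, -0.005, 0.752] rot [0.012, -0.0, -0.006]
F [-0.5  0.4 -1.5] tcp [572.5 254.6  98.1] w 16.9 origin guess [507.  272.9 109.1]
pred side [[217.5, 170.8], [234.7, 167.9], [247.8, 165.7], [289.1, 158.7]]
side [187 138  64  24 372]
side tip-along meas 59.2 pred 30.7
  perp 2 12 24.73 pm 3.6 n 55
  perp 14 40 21.95 pm 4.7 n 150
pred top [[185.2, 256.4], [191.2, 238.4], [195.8, 224.6], [210.6, 179.9]]
top [180 204  26  52 729]
top tip-along meas 31.9 pred 33.6
  perp -60 -10 -0.16 pm 3.8 n 74
  perp 2 12 0.13 pm 9.5 n 187
  perp 14 40 0.11 pm 9.6 n 306
```

Emit:
play_rows:
  rot:
    - [0,0,0]
    - [0,0,0]
    - [0,0,0]
    - [0,0,0]
    - [0,0,0]
    - [0,0,0]
    - [0,0,0]
    - [0,0,0]
  travel:
    - [0.03,0,0.1]
    - [0.05,0,0.2]
    - [0.05,0,0.3]
    - [0.05,0,0.4]
    - [0.05,0,0.5]
    - [0.05,0,0.6]
    - [0.05,0,0.7]
    - [0.05,0,0.75]
  jaw: [0,0,0,0,0,0,0,0]

```text
time_s: 27.4
tcp_pos: [570.0, 255.0, 67.1]
eef_rot: [-0.001, 0.136, 0.991, 0.0]
force: [-0.3, -0.4, -0.5]
gripper_width: 17.0
gripper_force: 60.0
```

```bash
python3 cr.py 65 0 0; python3 bl.py | grep -v perp; python3 - <<'E'
from h import *
a=get_image("top")[175:295,140:260,::-1];b=get_image("side")[100:260,170:330,::-1]
cv2.imwrite("pics/c9.png",np.hstack([cv2.resize(a,(400,400)),cv2.resize(b,(400,400))]))
E
```

```text
[ 0.29  0.51 -0.1   0.97  0.    0.56]
t 27.4 travel [0.013, 0.003, 0.053] rot [0.005, -0.012, -0.006]
F [-0.3 -0.4 -0.5] tcp [570.  255.   67.1] w 17.0 origin guess [504.5 273.3  78.2]
pred side [[217.8, 181.7], [234.8, 178.7], [247.7, 176.4], [288.6, 169.2]]
side [187 139  63  23 374]
side tip-along meas 57.1 pred 30.4
pred top [[188.8, 257.2], [194.6, 239.8], [199.0, 226.3], [213.4, 183.0]]
top [184 207  25  49 663]
top tip-along meas 30.7 pred 32.5
```

View pics/c9.png

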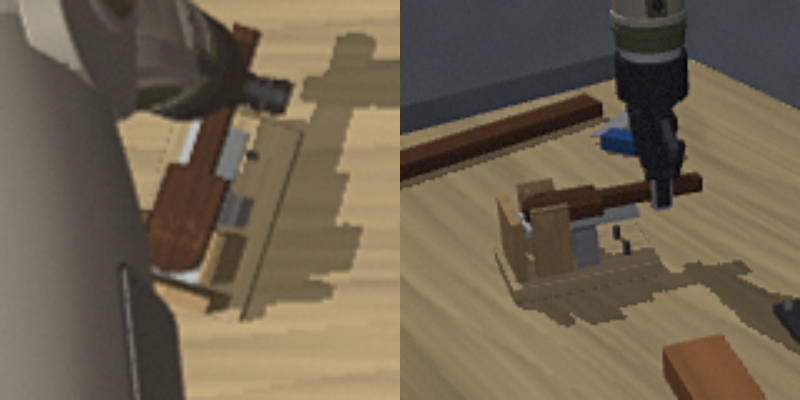

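The blade sits between the cheeks (top crop (185,230)), with the tip short of the stop and the handle out at the open end, a few mm above the bed. Lower it until it touches.

Emit:
play_rows:
  rot:
    - [0,0,0]
    - [0,0,0]
    - [0,0,0]
    - [0,0,0]
    - [0,0,0]
    - [0,0,0]
    - [0,0,0]
    - [0,0,0]
  travel:
    - [0,0,0.02]
    - [0,0,0.04]
    - [0,0,0.06]
    - [0,0,0.08]
    - [0,0,0.1]
    - [0,0,0.1]
    - [0,0,0.1]
    - [0,0,0.1]
  jaw: [0,0,0,0,0,0,0,0]

```text
time_s: 28.6
tcp_pos: [570.2, 255.1, 63.6]
eef_rot: [-0.0, 0.136, 0.991, 0.0]
force: [-0.4, 0.1, 1.7]
gripper_width: 17.0
gripper_force: 60.4
```

Emit:
play_rows:
  rot:
    - [0,0,0]
    - [0,0,0]
    - [0,0,0]
    - [0,0,0]
    - [0,0,0]
    - [0,0,0]
    - [0,0,0]
    - [0,0,0]
  travel:
    - [0,0,0.02]
    - [0,0,0.03]
    - [0,0,0.05]
    - [0,0,0.05]
    - [0,0,0.05]
    - [0,0,0.05]
    - [0,0,0.05]
    - [0,0,0.05]
  jaw: [0,0,0,0,0,0,0,0]

```text
time_s: 29.6
tcp_pos: [570.2, 255.0, 61.5]
eef_rot: [-0.0, 0.136, 0.991, 0.0]
force: [0.6, 0.1, 1.7]
gripper_width: 16.9
gripper_force: 60.5
```

Emit:
play_rows:
  rot:
    - [0,0,0]
    - [0,0,0]
    - [0,0,0]
    - [0,0,0]
    - [0,0,0]
    - [0,0,0]
    - [0,0,0]
    - [0,0,0]
  travel:
    - [0,0,0]
    - [0,0,0]
    - [0,0,0]
    - [0,0,0]
    - [0,0,0]
    - [0,0,0]
    - [0,0,0]
    - [0,0,0]
  jaw: [20,25,30,35,45,55,60,60]

```text
time_s: 30.6
tcp_pos: [570.1, 255.0, 61.5]
eef_rot: [-0.0, 0.136, 0.991, 0.0]
force: [0.5, 0.1, 0.1]
gripper_width: 51.2
gripper_force: 0.0
```

Emit:
play_rows:
  rot:
    - [0,0,0]
    - [0,0,0]
    - [0,0,0]
    - [0,0,0]
    - [0,0,0]
    - [0,0,0]
    - [0,0,0]
    - [0,0,0]
  travel:
    - [0,0,-0.3]
    - [0,0,-0.7]
    - [0,0,-1.2]
    - [0,0,-1.8]
    - [0,0,-2.4]
    - [0,0,-2.8]
    - [0,0,-2.8]
    - [0,0,-2.8]
  jaw: [60,60,60,60,60,60,60,60]

```text
time_s: 31.6
tcp_pos: [569.8, 254.8, 172.9]
eef_rot: [-0.001, 0.136, 0.991, 0.0]
force: [0.0, 0.4, -0.8]
gripper_width: 51.1
gripper_force: 0.0
```

```bash
cat > fin.py <<'E'
from pm import *
from cr import *
import sys
z=float(sys.argv[1]) # top face height
o=get_obs();print("F",o["force"].round(1),"tcp",o["tcp_pos"].round(1))
m=brown("top",(170,170,70,100));v,u=np.nonzero(m)
W=np.array([onz("top",(a,b),z)[:2] for a,b in zip(u,v)],np.float32);X=(W-H)@d;Y=(W-H)@e
print("x range",X.min().round(1),X.max().round(1),"(want -80..115)")
for lo,hi in((-75,-40),(-35,-5),(5,50),(60,110)):
    j=(X>lo)&(X<hi)
    if j.any(): print(lo,hi,"y",Y[j].min().round(1),Y[j].max().round(1),"mean",Y[j].mean().round(2))
c=H+115*d
s=get_image("side").astype(int);b=(s[...,0]<140)&(s[...,0]>s[...,2]*1.35)&(s[...,0]>40)
for zz in (z,z-16): print("side handle end pred",zz,proj("side",[*(c-9*e),zz]).round(1))
q=proj("side",[*(H+100*d-9*e),z-8]).round().astype(int);col=np.where(b[q[1]-20:q[1]+20,q[0]])[0]+q[1]-20
print("col",q[0],"rows",col.min() if len(col) else 0,col.max() if len(col) else 0,"pred",proj("side",[*(H+100*d+9*e),z]).round(1),proj("side",[*(H+100*d-9*e),z-16]).round(1))
E
python3 fin.py 84; python3 cr.py 120 -78 0
```

```text
F [ 0.   0.4 -0.8] tcp [569.8 254.8 172.9]
top [183 203  27  53 698]
x range -75.1 60.1 (want -80..115)
-75 -40 y -22.1 23.3 mean 0.96
-35 -5 y -21.5 23.3 mean 0.94
5 50 y -8.9 9.6 mean 0.48
60 110 y 7.1 7.1 mean 7.1
side handle end pred 84.0 [289.6 171.2]
side handle end pred 68.0 [289.8 176.5]
col 284 rows 155 193 pred [282.2 169.6] [284.6 177.5]
[0.29 0.43 0.06 1.2  0.   0.56]
t 31.7 travel [1.95, 0.012, 1.312] rot [-0.003, -0.026, -0.007]
```

The paddle rests on the bed: tip at cradle x -76, lateral offset 0.9 mm. I'll close the jaws, move over the blade's root and press.

Emit:
play_rows:
  rot:
    - [0,0,0]
    - [0,0,0]
    - [0,0,0]
    - [0,0,0]
    - [0,0,0]
    - [0,0,0]
    - [0,0,0]
    - [0,0,0]
  travel:
    - [0.5,0,0]
    - [1,0,0]
    - [1.4,0,0]
    - [1.7,0,0.3]
    - [1.7,0,0.8]
    - [1.7,0,1.2]
    - [1.7,0,1.4]
    - [1.7,0,1.4]
  jaw: [30,0,0,0,0,0,0,0]

```text
time_s: 32.7
tcp_pos: [504.4, 273.0, 116.8]
eef_rot: [-0.001, 0.136, 0.991, 0.0]
force: [-0.0, -0.4, -0.0]
gripper_width: -0.0
gripper_force: 0.0
```

```bash
python3 cr.py 92 -68 0.7
```

```text
[ 0.36  0.38 -0.17  1.02  0.    0.63]
t 32.7 travel [0.01, 0.026, 0.62] rot [-0.001, -0.02, -0.009]
```

Emit:
play_rows:
  rot:
    - [0,0,0]
    - [0,0,0]
    - [0,0,0]
    - [0,0,0]
    - [0,0,0]
    - [0,0,0]
    - [0,0,0]
    - [0,0,0]
  travel:
    - [0,0.02,0.25]
    - [0,0.02,0.45]
    - [0,0.02,0.6]
    - [0,0.02,0.7]
    - [0,0.02,0.8]
    - [0,0.02,0.9]
    - [0,0.02,1]
    - [0,0.02,1]
  jaw: [0,0,0,0,0,0,0,0]

```text
time_s: 33.7
tcp_pos: [505.2, 274.3, 77.9]
eef_rot: [-0.0, 0.136, 0.991, 0.001]
force: [-0.4, 0.4, 2.3]
gripper_width: -0.1
gripper_force: 1.4
```

Emit:
play_rows:
  rot:
    - [0,0,0]
    - [0,0,0]
    - [0,0,0]
    - [0,0,0]
    - [0,0,0]
    - [0,0,0]
    - [0,0,0]
    - [0,0,0]
  travel:
    - [0,0,0.05]
    - [0,0,0.1]
    - [0,0,0.15]
    - [0,0,0.2]
    - [0,0,0.25]
    - [0,0,0.25]
    - [0,0,0.25]
    - [0,0,0.25]
  jaw: [0,0,0,0,0,0,0,0]

```text
time_s: 34.7
tcp_pos: [505.2, 274.3, 67.9]
eef_rot: [-0.0, 0.136, 0.991, 0.001]
force: [-0.7, 0.6, 5.0]
gripper_width: -0.3
gripper_force: 2.6
```

Emit:
play_rows:
  rot:
    - [0,0,0]
    - [0,0,0]
    - [0,0,0]
    - [0,0,0]
    - [0,0,0]
    - [0,0,0]
    - [0,0,0]
    - [0,0,0]
  travel:
    - [0,0,0.03]
    - [0,0,0.06]
    - [0,0,0.09]
    - [0,0,0.12]
    - [0,0,0.15]
    - [0,0,0.15]
    - [0,0,0.15]
    - [0,0,0.15]
  jaw: [0,0,0,0,0,0,0,0]

```text
time_s: 35.7
tcp_pos: [505.2, 274.3, 62.1]
eef_rot: [-0.0, 0.136, 0.991, 0.001]
force: [-1.9, -0.5, 7.4]
gripper_width: -0.1
gripper_force: 3.3
```

Emit:
play_rows:
  rot:
    - [0,0,0]
    - [0,0,0]
    - [0,0,0]
    - [0,0,0]
    - [0,0,0]
    - [0,0,0]
    - [0,0,0]
    - [0,0,0]
  travel:
    - [0,0,0.02]
    - [0,0,0.04]
    - [0,0,0.06]
    - [0,0,0.07]
    - [0,0,0.07]
    - [0,0,0.07]
    - [0,0,0.07]
    - [0,0,0.07]
  jaw: [0,0,0,0,0,0,0,0]

```text
time_s: 36.7
tcp_pos: [505.2, 274.3, 60.0]
eef_rot: [0.0, 0.136, 0.991, 0.001]
force: [-2.4, -0.0, 10.6]
gripper_width: -0.2
gripper_force: 5.7
```

Emit:
play_rows:
  rot:
    - [0,0,0]
    - [0,0,0]
    - [0,0,0]
    - [0,0,0]
    - [0,0,0]
    - [0,0,0]
    - [0,0,0]
    - [0,0,0]
  travel:
    - [0,0,0.02]
    - [0,0,0.04]
    - [0,0,0.06]
    - [0,0,0.07]
    - [0,0,0.07]
    - [0,0,0.07]
    - [0,0,0.07]
    - [0,0,0.07]
  jaw: [0,0,0,0,0,0,0,0]

```text
time_s: 37.7
tcp_pos: [505.3, 274.4, 59.8]
eef_rot: [0.001, 0.136, 0.991, 0.001]
force: [-9.0, -3.1, 28.9]
gripper_width: 0.3
gripper_force: 14.4
```

Emit:
play_rows:
  rot:
    - [0,0,0]
    - [0,0,0]
    - [0,0,0]
    - [0,0,0]
    - [0,0,0]
    - [0,0,0]
    - [0,0,0]
    - [0,0,0]
  travel:
    - [0,0,0.01]
    - [0,0,0.02]
    - [0,0,0.03]
    - [0,0,0.04]
    - [0,0,0.04]
    - [0,0,0.04]
    - [0,0,0.04]
    - [0,0,0.04]
  jaw: [0,0,0,0,0,0,0,0]

```text
time_s: 38.7
tcp_pos: [505.3, 274.4, 59.7]
eef_rot: [0.001, 0.136, 0.991, 0.001]
force: [-12.1, -4.6, 37.7]
gripper_width: -0.1
gripper_force: 19.4
```

```bash
python3 fin.py 53
```

```text
F [-12.1  -4.6  37.7] tcp [505.3 274.4  59.7]
top [203 185  17  38 252]
x range 16.2 116.0 (want -80..115)
5 50 y -8.2 9.3 mean -0.09
60 110 y -8.5 8.4 mean 0.01
side handle end pred 53.0 [289.9 181.4]
side handle end pred 37.0 [290.1 186.6]
col 285 rows 166 204 pred [282.7 179.7] [285.  187.5]
```

The press has bottomed out stiffly at TCP 59.7, so the tips are at about 52 mm and the bed is fully down. Retreat.

Emit:
play_rows:
  rot:
    - [0,0,0]
    - [0,0,0]
    - [0,0,0]
    - [0,0,0]
    - [0,0,0]
    - [0,0,0]
    - [0,0,0]
    - [0,0,0]
  travel:
    - [0,0,-0.1]
    - [0,0,-0.3]
    - [0,0,-0.6]
    - [0,0,-1.2]
    - [0,0,-2]
    - [0,0,-2.8]
    - [0,0,-3.5]
    - [0,0,-4]
  jaw: [0,0,0,0,0,0,0,0]

```text
time_s: 39.8
tcp_pos: [505.3, 274.0, 215.7]
eef_rot: [-0.0, 0.136, 0.991, 0.001]
force: [0.3, -0.3, -0.2]
gripper_width: -0.0
gripper_force: 0.0
```

Emit:
play_rows:
  rot:
    - [0,0,0]
    - [0,0,0]
    - [0,0,0]
    - [0,0,0]
    - [0,0,0]
    - [0,0,0]
    - [0,0,0]
    - [0,0,0]
  travel:
    - [0,-0.6,0]
    - [0,-1.4,0]
    - [0,-2.4,0]
    - [0,-3.4,0]
    - [0,-4.4,0]
    - [0,-5.2,0]
    - [0,-5.2,0]
    - [0,-5.2,0]
  jaw: [0,0,0,0,0,0,0,0]

```text
time_s: 40.8
tcp_pos: [449.1, 73.8, 214.3]
eef_rot: [-0.0, 0.136, 0.991, 0.001]
force: [0.7, 0.1, -0.2]
gripper_width: -0.1
gripper_force: 0.0
```

```bash
python3 fin.py 54.5; python3 - <<'E'
from pm import *
from cr import *
# handle column rows in both hypotheses, restricted; and bed corner height
s=get_image("side").astype(int);b=((s[...,0]<140)&(s[...,0]>s[...,2]*1.35)&(s[...,0]>40))
for xx in(60,80,100):
    for zz in(54.5,84):
        q=proj("side",[*(H+xx*d),zz]).round().astype(int);print(xx,zz,q,"mask rows",(np.where(b[q[1]-14:q[1]+14,q[0]])[0]+q[1]-14).tolist())
# catches (grey) in top: expected nose positions when shut
t=get_image("top")
for sg in(1,-1):
    print(sg,[tuple(int(k) for k in t[tuple(proj("top",[*(H-20*d+sg*y*e),60]).round().astype(int)[::-1])]) for y in(12,15,18,20,22,24,27,30)])
E
```

```text
F [ 0.7  0.1 -0.2] tcp [449.1  73.8 214.3]
top [206 184  14  23 137]
x range 57.6 116.2 (want -80..115)
60 110 y -8.8 8.8 mean 0.67
side handle end pred 54.5 [289.9 180.9]
side handle end pred 38.5 [290.1 186.1]
col 285 rows 164 203 pred [282.6 179.2] [285. 187.]
60 54.5 [270 183] mask rows [169, 170, 172, 173, 174, 175, 176, 177, 178, 182, 183, 184, 185, 186, 187, 190, 192, 193, 194, 195, 196]
60 84 [269 173] mask rows [168, 169, 170, 171, 172, 173, 174, 175, 176, 177, 178, 180, 182, 183, 184, 185]
80 54.5 [277 182] mask rows [168, 169, 170, 171, 172, 173, 174, 175, 176, 177, 178, 179, 181, 182, 183, 184, 189, 191, 192, 193, 194]
80 84 [276 172] mask rows [165, 167, 168, 169, 170, 171, 172, 173, 174, 175, 176, 177, 178, 179, 181, 182, 183, 184, 185]
100 54.5 [284 181] mask rows [167, 168, 169, 170, 171, 172, 173, 174, 175, 176, 177, 178, 179, 180, 181, 182, 190, 191, 192, 193]
100 84 [283 171] mask rows [157, 158, 159, 160, 162, 163, 164, 165, 168, 169, 170, 171, 172, 173, 174, 175, 176, 177, 179, 180, 181, 182]
1 [(135, 128, 115), (137, 129, 114), (137, 128, 114), (138, 129, 114), (135, 127, 113), (138, 130, 116), (152, 143, 125), (98, 93, 94)]
-1 [(120, 113, 99), (83, 78, 70), (66, 62, 53), (64, 60, 50), (64, 60, 50), (96, 89, 79), (147, 139, 125), (142, 135, 121)]
```

```bash
python3 - <<'E'
from pm import *
from cr import *
s=get_image("side").astype(int);b=((s[...,0]<140)&(s[...,0]>s[...,1]*1.35)&(s[...,0]>35))
for xx in(15,40,60,80,100):
    for zz in(54.5,84):
        q0=proj("side",[*(H+(xx)*d+9*e),zz]);q1=proj("side",[*(H+xx*d-9*e),zz-16]);q=proj("side",[*(H+xx*d),zz]).round().astype(int);r=np.where(b[155:205,q[0]])[0]+155
        print(xx,zz,"pred",q0[1].round(1),q1[1].round(1),"rows",r.tolist() and (r.min(),r.max(),len(r)))
E
```

```text
15 54.5 pred 184.7 192.7 rows (np.int64(186), np.int64(192), 7)
15 84 pred 174.9 183.0 rows (np.int64(186), np.int64(192), 7)
40 54.5 pred 183.0 191.0 rows (np.int64(184), np.int64(189), 6)
40 84 pred 173.3 181.3 rows (np.int64(184), np.int64(190), 5)
60 54.5 pred 181.7 189.7 rows (np.int64(183), np.int64(186), 4)
60 84 pred 172.0 180.0 rows (np.int64(183), np.int64(188), 6)
80 54.5 pred 180.4 188.4 rows (np.int64(182), np.int64(186), 4)
80 84 pred 170.8 178.7 rows (np.int64(182), np.int64(187), 5)
100 54.5 pred 179.2 187.0 rows (np.int64(180), np.int64(183), 4)
100 84 pred 169.6 177.5 rows (np.int64(180), np.int64(186), 7)
```

Emit:
play_rows:
  rot:
    - [0,0,0]
    - [0,0,0]
    - [0,0,0]
    - [0,0,0]
    - [0,0,0]
    - [0,0,0]
    - [0,0,0]
    - [0,0,0]
  travel:
    - [0,-0.6,-0.2]
    - [0,-1.4,-0.6]
    - [0,-2.4,-1]
    - [0,-3.4,-1]
    - [0,-4.4,-1]
    - [0,-5,-1]
    - [0,-5,-1]
    - [0,-5,-1]
  jaw: [0,0,0,0,0,0,0,0]

```text
time_s: 42.05
tcp_pos: [395.2, -118.3, 254.0]
eef_rot: [-0.001, 0.136, 0.991, 0.001]
force: [0.0, 0.8, -0.1]
gripper_width: 0.3
gripper_force: 0.0
```

```bash
python3 fin.py 54.5; python3 - <<'E'
from pm import *
from cr import *
t=get_image("top")
for y in range(-38,39,3): print(y,[tuple(int(k) for k in t[tuple(proj("top",[*(H+x*d+y*e),z]).round().astype(int)[::-1])]) for x,z in((-20,60),(-2,54.5))])
E
```

```text
F [ 0.   0.8 -0.1] tcp [ 395.2 -118.3  254. ]
top [187 184  33  72 548]
x range -75.2 116.2 (want -80..115)
-75 -40 y -15.5 19.0 mean -4.52
-35 -5 y -20.7 23.0 mean 0.2
5 50 y -7.7 9.8 mean 1.2
60 110 y -8.8 8.8 mean 0.62
side handle end pred 54.5 [289.9 180.9]
side handle end pred 38.5 [290.1 186.1]
col 285 rows 166 203 pred [282.6 179.2] [285. 187.]
-38 [(67, 63, 58), (117, 101, 76)]
-35 [(66, 60, 55), (116, 102, 75)]
-32 [(82, 77, 76), (116, 102, 75)]
-29 [(88, 83, 80), (119, 104, 77)]
-26 [(127, 124, 124), (99, 92, 81)]
-23 [(136, 132, 135), (62, 44, 29)]
-20 [(136, 133, 135), (79, 54, 34)]
-17 [(98, 80, 74), (84, 57, 40)]
-14 [(73, 52, 34), (77, 55, 39)]
-11 [(81, 56, 40), (75, 53, 35)]
-8 [(79, 56, 39), (83, 58, 43)]
-5 [(79, 55, 39), (82, 58, 40)]
-2 [(76, 54, 37), (77, 54, 38)]
1 [(79, 55, 39), (75, 52, 38)]
4 [(82, 59, 41), (83, 59, 40)]
7 [(84, 60, 43), (84, 58, 41)]
10 [(84, 61, 45), (82, 58, 40)]
13 [(84, 58, 37), (82, 57, 39)]
16 [(80, 66, 57), (83, 56, 37)]
19 [(95, 90, 89), (71, 52, 36)]
22 [(94, 90, 89), (71, 49, 32)]
25 [(95, 91, 88), (116, 94, 69)]
28 [(91, 87, 85), (158, 138, 101)]
31 [(90, 86, 90), (164, 144, 105)]
34 [(141, 129, 111), (159, 141, 105)]
37 [(156, 135, 99), (161, 141, 105)]
```

The side rows match the latched height, both noses lie over the blade's edges from about |y| = 17 mm, and the arm is clear. Hand in.

```bash
python3 -c "
from rig import order
print(order.sign_off())"
```

```text
the job is handed in; nothing more can be done
None
```

The paddle is latched in the sanding cradle with both catches shut over the blade and the handle out at the open end, and the job was handed in at about 42 s; sign-off returned no verdict.

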